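# Pin and bolt the strap clamp over a clock plate on a tilted drilling table

## Task

Clamp the clock plate on the tilted drilling table. Drop the head of the longer T-bolt into the middle T-slot beyond the strap's open end, slide it into the strap's notch so that it pushes the strap fully home in the fork, and give it a quarter turn so that its head locks crosswise under the slot; then push the longer headed pin down through fork and strap until its head seats. Let go of both, and leave the spare pin, the spare T-bolt, the brass movement and the oil bottle where they stand.

Things in the scene. Friction and masses are not known exactly. Their poses are not given: they have to be found in the camera images.
- tilt_table (a joint): Lean (rad) of the grey drilling table towards the robot, locked, 24 to 36 degrees. Its top face, 190 mm up the slope by 300 mm, has three T-slots along it: mouth 20 mm wide, lips 10 mm thick, below them a channel 42 mm wide, 14 mm high, its floor 24 mm below the top face. All work is on the middle slot's line.
- slot (a point): Point on the middle T-slot's centre line at the level of the table's top face, beyond the strap's open end: room here to drop in the T-bolt (slot ends 38 mm further on in +y). Axes: x up the slope, across the slots; y along the slot, away from the fork; z square out of the table's top, leaning towards the robot.
- fork_hole (a point): Centre of the pin hole's mouth, on top of the black steel fork's upper ear, 54 mm above the table's top; axes as slot. Fork 44 mm wide (x), 207 mm in -y from slot. The 16 mm hole runs square to the table through upper ear (14 mm thick), strap lug (16 mm) and lower ear (21 mm), 1 to 2 mm gaps; it is free only while the strap is home.
- notch (a point): Point of the strap's top face where the T-bolt's axis lies when bottomed in its notch; moves with the strap; axes as slot. Notch 18 mm wide, open at its +y end 20 mm from here. The strap, a steel bar 40 x 16 x 183 mm, lies over the slot, top face 38.5 mm above the table's top, across a brass clock plate whose four pillars (52 mm high) stand 40 mm or more off in -y.
- strap (a joint): How far (m) the strap is drawn out of the fork, in +y of slot; 0 = fully home against its end stop, holes in line. Starts 8 to 18 mm out, slides with 2.5 N of friction and stays where left.
- tbolt_bar (a point): Centre of the grip bar on top of the longer T-bolt: black, 52 mm long (x), 14 mm wide (y, grasp across it), 26 mm tall (z, up the bolt). Below it 12 mm of bare stem, then a collar 30 mm in diameter whose underside is 31 mm below this point. Bolt 110 mm long, 0.2 to 0.4 kg. Starts upright in a rectangular pocket of the rack.
- tbolt_head (a point): Centre of the hammer head at the foot of the longer T-bolt, 91 mm below the bar's centre: 36 mm (x, same way as the bar) by 16 mm (y) by 12 mm (z); shank 14 mm in diameter. Drops into the slot with the bar along the slot, locks with the bar across it. Standing on the slot's floor, this point is 18 mm below the table's top and the collar 3.5 mm above the strap.
- pin_grip (a point): Centre of the head of the longer headed pin: black cylinder 28 mm in diameter, 42 mm tall; z up the pin. Pin 94 mm long, 0.17 to 0.33 kg. Starts upright in a round hole of the rack.
- pin_shoulder (a point): Centre of the underside of that pin's head, 21 mm below its centre; the shank below is 14 mm in diameter, 52 mm long, with a tapered nose (7 mm at the tip, full 9 mm up).
- rack: Fixed light wood block 136 x 136 x 40 mm, origin at the centre of its underside, right or left of the drilling table. Places at x, y = +-34 mm: round holes at +x for the two pins, rectangular pockets (long side along x) at -x for the two T-bolts, all 28 mm deep, 1 mm of play all round. Which of a pair stands where varies.
- spare_pin_grip (a point): Centre of the head of the spare pin (bystander) in the rack: like the longer pin but 70 mm long, head 20 mm in diameter, 34 mm tall.
- spare_tbolt_bar (a point): Centre of the grip bar of the spare T-bolt (bystander) in the rack: like the longer T-bolt but 90 mm long, bar 36 mm long.
- movement: Brass clock movement on a dark wood seat board (bystander), 90 x 120 mm, 133 mm tall, origin at the centre of its underside; on the other side of the drilling table from the rack.
- oil: Amber oil bottle (bystander), 42 mm in diameter, 100 mm tall, origin at the centre of its underside; between robot and drilling table.
Things that resemble listed ones, but are neither listed nor needed, are in the scene too. Leave any purple look-alike of the part that bears tbolt_bar alone. What is shaped like the part that bears pin_grip but turquoise is not meant.

How it is judged:
By the outcome, as a careful person would: the job done as asked, in the order asked, and still so for the second after the job is handed in, with the robot touching nothing.
It also fails if it takes over 72 s, if anything falls off the work surface, if the arm or the gripper's body presses on something with over 40 N, if the wrist force passes 120 N, or if a joint passes its speed limit or range.

## Robot

A 6-joint arm with a two-finger parallel gripper is mounted at the origin on the work surface. World frame = base frame: x ahead of the robot, y to its left, z up, the work surface at z = 0. Lengths are in m, angles in rad, forces in N, time in s.
With the tool pointing down it reaches from about 0.4 to 0.925 m from the base axis. Payload 3.4 kg.
Tool frame: the origin (TCP) lies midway between the tips of the shut fingers; the grasp point (between the pads) lies 19 mm behind it (grip_depth is the z of the grasp point in the tool frame, in m); z points along the fingers, y is the line along which they close (so a half turn about z gives the same grasp; the last joint's range is limited). The gripper opens to 85 mm and grips with 20 to 120 N. Pads are 22 mm wide; open, the fingers measure 114 mm over their backs; the gripper's body (76 mm by 85 mm) begins 54 mm behind the grasp point. The pads swing forward as they close: fully open they stand 13 mm farther back than shut.
Start: joints at [1.244, 0.307, 1.506, -0, 1.328, -0.073], TCP at [0.144, 0.557, 0.231] pointing down, gripper open.
Joint ranges: [-3.12, 3.12], [-1.05, 2.28], [0.14, 2.33], [-1.42, 4.57], [0.1, 2.73], [-2.68, 2.68]. Speed limits (rad/s): [2.57, 2.57, 3.14, 3.14, 3.14, 3.14].

## Interface

Orientations are given as a unit quaternion [w, x, y, z].
In Python, from bench import * gives the robot as it stands. The module is installed in compiled form; this text tells all that it offers.
- The arm moves only by the tool send_rows, never from a script. Its arguments are lists of equal length, an entry for each row: "dp": the shift along the tool's x, y, z in cm, a list of three; "rot": the turn, a rotation vector about the tool's x, y, z in degrees, a list of three; "hand": the finger opening in cm, from 0 to 8.54. In form: {"dp": [[dx, dy, dz], ...], "rot": [[ax, ay, az], ...], "hand": [hand, ...]}. A call has 1 to 12 rows; each row shifts and turns the commanded pose from where the row before left it, along the tool's axes as they then stand; what a row does not reach is not made up. A row lasts 1/12 s, in which the tool goes at most 41.7 mm and 7.16 degrees, less where a joint would pass 70% of its speed; a pose out of reach is approached as far as the arm can. A call is refused whole if a number of a shift passes 4.17 or a number of a turn 7.16, either way. A call with a gripper value outside its range is refused whole. The fingers move at their own pace and stop on an object; the grip force is fixed at half the most. Time passes only in rows, so rows that do not move let the fingers close. It gives the time, the measured TCP pose, the force, the opening and the grip force at its end, in the units of the state.
- get_state(): the state, without advancing time (a new reading comes with each control period).
- read_camera(name): name is "scene" or "top" or "wrist"; returns (picture, depth): 384x512x3 uint8, red, green, blue; 384x512 float32, m along the optical axis (not along the pixel's ray), 0 where there is no reading.
- camera_params(name): a dict with "fx", "fy", "cx", "cy" (pixels), "R" (3x3) and "t" (3): a world point X has camera coordinates R X + t; the wrist camera has in their place "T_tool_cam" (4x4, takes a point from camera to tool coordinates, whose origin is the TCP and whose axes are the flange's). Camera axes: x right, y down, z forward; pixel columns grow to the right and rows downward; lengths in m; the calibration is good to about 2 mm. A picture is of the moment at which its call begins: read the wrist's pose just before it. camera_params takes no time and is no camera call.
- finish_job(): hands the job in; it is judged then, once.
The state is a dict: "time": time; "q": joint angles; "joint_vel": joint speeds; "joint_efforts": joint torques, N m; "tcp_pos": TCP position; "eef_rot": TCP orientation; "wrist_force": force on the tool from outside, world axes, zero at the start; "ft_torque": the same for the moment, N m; "width": finger opening in m; "gripper_force": force on a finger pad.
Only numpy, scipy, OpenCV 4.12 (cv2) and the standard library are available. Lean on these libraries where they do the work, as an engineer would, in place of code of your own. Each camera call takes 0.05 s, during which the arm holds its last target. There are 200 camera calls.

## Working session

There is one attempt and no reset: what is moved stays moved. The work goes in short steps, Python scripts to look and compute and a tool call to move; the robot and the scene stay as the last step left them, time stands still between calls to the robot, and variables do not carry over. Pictures are saved under pics/ and viewed, at most 10 in all, crops included, and the job is handed in when it is done.

Besides the shell and the picture viewer there is one more tool, called after "Call:" as name(argument=value, ...) on one line, values as JSON. send_rows: Moves the arm, as the interface text tells. Its arguments: {"type":"object","properties":{"dp":{"type":"array"},"rot":{"type":"array"},"hand":{"type":"array"}},"required":["dp","rot","hand"]}

```bash
mkdir -p pics; cat > h.py <<'E'
from bench import *
import numpy as np, cv2
from scipy.spatial.transform import Rotation as Ro
def rot(q): return Ro.from_quat([q[1],q[2],q[3],q[0]])
def grab(n):
    s=get_state(); im,d=read_camera(n); c=camera_params(n)
    K=np.array([[c['fx'],0,c['cx']],[0,c['fy'],c['cy']],[0,0,1]])
    if n=='wrist':
        W=np.eye(4);W[:3,:3]=rot(s['eef_rot']).as_matrix();W[:3,3]=s['tcp_pos'];T=W@np.array(c['T_tool_cam'])
    else:
        E=np.eye(4);E[:3,:3]=c['R'];E[:3,3]=c['t'];T=np.linalg.inv(E)
    return im,d,K,T
def cloud(d,K,T):
    v,u=np.mgrid[:d.shape[0],:d.shape[1]]
    P=np.stack([(u-K[0,2])/K[0,0]*d,(v-K[1,2])/K[1,1]*d,d],-1)
    return P@T[:3,:3].T+T[:3,3]
def save(n,im,f=1.5): cv2.imwrite('pics/'+n+'.png',cv2.resize(im[:,:,::-1],None,fx=f,fy=f,interpolation=cv2.INTER_CUBIC))
E
python3 - <<'E'
from h import *
print(get_state())
for n in ['top','scene']:
    im,d,K,T=grab(n); save(n+'0',im); np.savez(n+'.npz',im=im,d=d,K=K,T=T,P=cloud(d,K,T))
    print(n,K[0,0],T)
print(camera_params('wrist'))
E
```

```text
{'time': 0.0, 'q': array([ 1.24352573e+00,  3.07579958e-01,  1.50764951e+00,  7.94432150e-06,
        1.32843364e+00, -7.34930966e-02]), 'joint_vel': array([-1.27124049e-03, -1.67165156e-04, -7.84997270e-04, -1.51139062e-03,
        2.93972524e-06, -1.93416119e-05]), 'joint_efforts': array([ 1.44714508e-03, -4.57544482e+01, -2.51921314e+01,  8.44029699e-06,
        1.33953273e-02,  2.57930743e-07]), 'tcp_pos': array([0.14415337, 0.55591742, 0.23038609]), 'eef_rot': array([-2.09832707e-04,  1.26549404e-01,  9.91959766e-01, -1.01374302e-03]), 'wrist_force': array([ 1.4653709 , -0.57269089, -0.61256304]), 'ft_torque': array([-0.00376444,  0.03653598, -0.00760083]), 'gripper_force': 0.0, 'width': 0.0851831397927374}
top 404.52114922728055 [[ 0.01634722 -0.99564012  0.09183417  0.45277528]
 [-0.99955602 -0.01856129 -0.02330734  0.01442336]
 [ 0.02491029 -0.09141239 -0.99550151  1.06577362]
 [ 0.          0.          0.          1.        ]]
scene 477.98491253352915 [[-4.66764309e-01  7.55328474e-01 -4.60010843e-01  1.07972193e+00]
 [ 8.84381079e-01  3.98011062e-01 -2.43838679e-01  2.92414650e-01]
 [-1.08889323e-03 -5.20640078e-01 -8.53775570e-01  1.20866218e+00]
 [ 0.00000000e+00  0.00000000e+00  0.00000000e+00  1.00000000e+00]]
{'fx': 319.93644291050776, 'fy': 319.93644291050776, 'cx': 251.97078924359576, 'cy': 188.1812810460235, 'T_tool_cam': array([[-9.40023515e-04, -9.53758790e-01, -3.00571601e-01,
         7.71059093e-02],
       [ 9.99998980e-01, -5.73428684e-04, -1.30787442e-03,
         3.19582886e-04],
       [ 1.07504035e-03, -3.00572524e-01,  9.53758356e-01,
        -1.43288702e-01],
       [ 0.00000000e+00,  0.00000000e+00,  0.00000000e+00,
         1.00000000e+00]])}
```

View pics/top0.png

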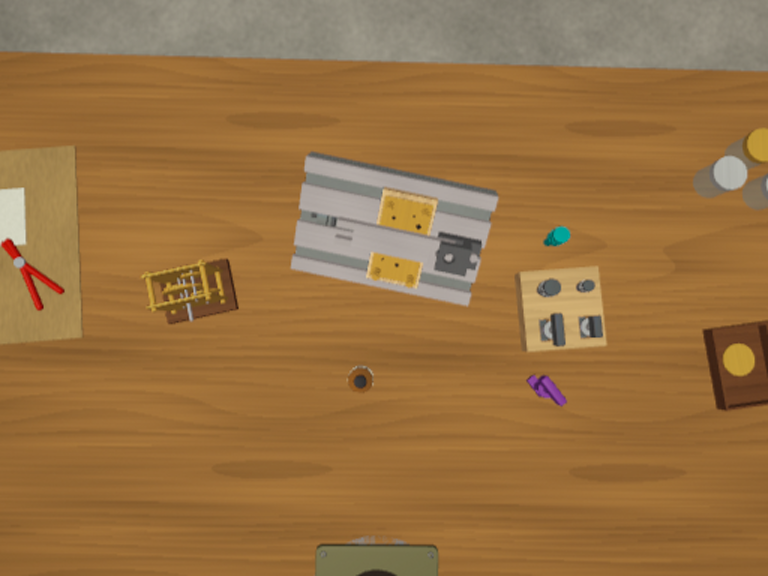

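View pics/scene0.png

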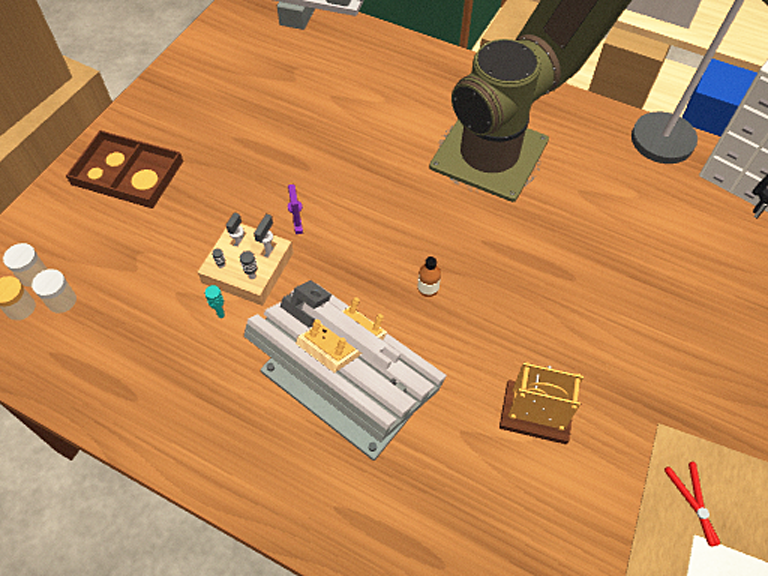

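The rack is on the right (-y), with the longer T-bolt at about (556,330), the longer pin at about (548,287), and the purple and turquoise decoys nearby. The fork is at (458,255) and the slot's open end at about (315,215). Next I'll enlarge the view and fit planes.

```bash
python3 - <<'E'
from h import *
z=np.load('top.npz'); im,d,P=z['im'],z['d'],z['P']
c=cv2.resize(im[95:240,190:410],None,fx=3.6,fy=3.6,interpolation=cv2.INTER_CUBIC); save('crop',c,1)
# table plane: RANSAC on gray table area
m=np.zeros(d.shape,bool); m[100:205,193:333]=1; m&=d>0
Q=P[m]; Q=Q[Q[:,2]>0.03]
rng=np.random.default_rng(0);best=None
for i in range(800):
    a=Q[rng.choice(len(Q),3,False)];n=np.cross(a[1]-a[0],a[2]-a[0])
    if np.linalg.norm(n)<1e-4: continue
    n/=np.linalg.norm(n);k=np.abs((Q-a[0])@n)<.002
    if best is None or k.sum()>best[0]: best=(k.sum(),k)
k=best[1];c0=Q[k].mean(0);n=np.linalg.svd(Q[k]-c0)[2][2];n*=np.sign(n[2])
print('plane',best[0],len(Q),c0,n,np.degrees(np.arccos(n[2])))
H=(P-c0)@n
np.savez('plane.npz',c0=c0,n=n)
# rect in plane
y=np.cross(n,[1,0,0]); 
ex=-n*n[2]+[0,0,1]; ex/=np.linalg.norm(ex); ey=np.cross(n,ex)
uv=np.stack([(Q[k]-c0)@ex,(Q[k]-c0)@ey],1).astype(np.float32)
r=cv2.minAreaRect(uv*1000); print(r, 'ex',ex,'ey',ey)
for nme,(u,v) in dict(fork=(305,165),strap=(270,165),strapend=(229,158),slotend=(211,144),plate=(272,140)).items(): print(nme,P[v,u],H[v,u]*1000)
# rack
m=np.zeros(d.shape,bool);m[170:240,335:412]=1
k=m&(abs(P[:,:,2]-.04)<.004);print('rack',k.sum(),cv2.minAreaRect((P[k][:,:2]*1000).astype(np.float32)))
k=(m&(P[:,:,2]>.052)).astype(np.uint8)
nl,L,st,ce=cv2.connectedComponentsWithStats(k)
for i in range(1,nl):
    if st[i,4]>8: q=P[L==i];print(st[i],q.mean(0),q[:,2].max(),cv2.minAreaRect((q[q[:,2]>q[:,2].max()-.01][:,:2]*1000).astype(np.float32)))
E
```

```text
plane 3514 9883 [0.62874373 0.00338188 0.11876603] [-0.49586418  0.09498517  0.86318974] 30.32336417433606
((-11.513145446777344, -17.244125366210938), (300.1986999511719, 191.34396362304688), 89.87014770507812) ex [ 0.84777604 -0.16239557  0.50487966] ey [0.18813427 0.98214332 0.        ]
fork [ 0.58658853 -0.11201467  0.16966793] 53.88028947063371
strap [ 0.58863213 -0.03475139  0.1451684 ] 39.05806558382839
strapend [0.60428461 0.06012649 0.13712576] 33.36622481990284
slotend [0.64131297 0.10501862 0.11166381] -2.7092159526384387
plate [ 0.64417329 -0.03779955  0.15889603] 23.0772161297267
rack 2001 ((506.2799987792969, -309.70098876953125), (136.26124572753906, 138.1959686279297), 5.148123264312744)
[358 186  16  12 154] [ 0.5356422  -0.26912741  0.09921323] 0.11133932173167393 ((536.3140258789062, -272.33843994140625), (24.584854125976562, 26.012895584106445), 2.2297542095184326)
[385 186  12   9  85] [ 0.54124346 -0.33350723  0.0879738 ] 1.0657736180479114 ((452.7752685546875, 14.423357009887695), (0.0, 0.0), 0.0)
[362 208  15  23 235] [ 0.46860145 -0.27407447  0.11513998] 1.0657736180479114 ((452.7752685546875, 14.423357009887695), (0.0, 0.0), 0.0)
[387 210  15  15 184] [ 0.47512943 -0.33859334  0.09846854] 1.0657736180479114 ((452.7752685546875, 14.423357009887695), (0.0, 0.0), 0.0)
```

View pics/crop.png

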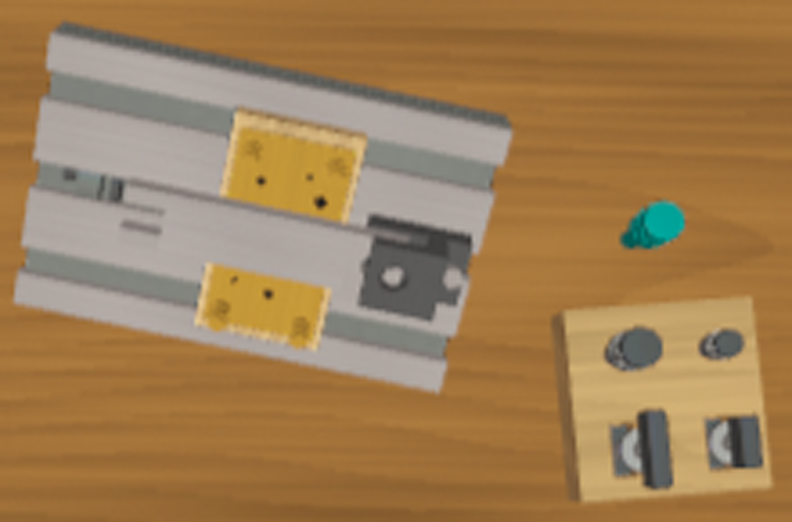

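The fit matches well: lean is 30.3°, the top face is 300x191 mm, and rack yaw is 5.1°. I'll write a planner that prints tool-frame rows, then head above the rack.

```bash
cat >> h.py <<'E'
pl=np.load('plane.npz'); n=pl['n']; ex=[0,0,1]-n*n[2]; ex/=np.linalg.norm(ex); ey=np.cross(n,ex)
C=pl['c0']-.0115*ex-.0172*ey
def fr(ty,tz): ty=np.array(ty,float);ty/=np.linalg.norm(ty);return Ro.from_matrix(np.stack([np.cross(ty,tz),ty,tz],1))
def plan(p0,R0,p1,R1,N):
    w=(R0.inv()*R1).as_rotvec(); D=(np.array(p1)-p0)/N
    dp=[(R0*Ro.from_rotvec(w*k/N)).inv().apply(D*100).round(2).tolist() for k in range(N)]
    print(N,'rot',np.degrees(w/N).round(2).tolist(),'\n',dp if np.linalg.norm(w)>.01 else dp[:1])
E
python3 - <<'E'
from h import *
s=get_state();R0=rot(s['eef_rot']);p0=s['tcp_pos']
a=np.radians(-84.85);R2=fr([np.cos(a),np.sin(a),0],[0,0,-1.])
w=(R0.inv()*R2).as_rotvec();Rm=R0*Ro.from_rotvec(w/2);v=[.43,.19,.28]
plan(p0,R0,v,Rm,12);plan(v,Rm,[.469,-.279,.25],R2,12)
z=np.load('top.npz');P=z['P']
for y in (172,160):print([((P[y,x]-C)@np.stack([ex,ey,n],1)*1000).round().tolist() for x in (298,299,300)])
# strap end profile along y
Q=(P-C)@np.stack([ex,ey,n],1)*1000;k=(abs(Q[:,:,0])<15)&(abs(Q[:,:,2]-38.5)<4);print('strap y',np.percentile(Q[k][:,1],[0,1,2,98,99,100]),'x',Q[(abs(Q[:,:,2]-38.5)<3)&(abs(Q[:,:,1]-30)<30)][:,0].min(),Q[(abs(Q[:,:,2]-38.5)<3)&(abs(Q[:,:,1]-30)<30)][:,0].max())
k=(abs(Q[:,:,2]-54)<3)&(abs(Q[:,:,0])<30)&(Q[:,:,1]<-60)&(Q[:,:,1]>-150);print('fork',Q[k].min(0),Q[k].max(0))
E
```

```text
12 rot [-0.0, 0.01, 6.68] 
 [[-3.07, -2.35, -0.41], [-3.32, -1.98, -0.41], [-3.53, -1.58, -0.41], [-3.69, -1.16, -0.41], [-3.8, -0.72, -0.41], [-3.86, -0.28, -0.41], [-3.87, 0.18, -0.41], [-3.82, 0.62, -0.41], [-3.72, 1.06, -0.41], [-3.57, 1.49, -0.41], [-3.37, 1.89, -0.41], [-3.13, 2.27, -0.41]]
12 rot [-0.0, 0.01, 6.68] 
 [[-3.87, 0.64, 0.25], [-3.77, 1.09, 0.25], [-3.62, 1.52, 0.25], [-3.41, 1.93, 0.25], [-3.17, 2.31, 0.25], [-2.88, 2.67, 0.25], [-2.55, 2.98, 0.25], [-2.18, 3.26, 0.25], [-1.79, 3.49, 0.25], [-1.37, 3.68, 0.25], [-0.93, 3.81, 0.25], [-0.48, 3.89, 0.25]]
[[-6.0, -94.0, 39.0], [-6.0, -97.0, 38.0], [-6.0, -99.0, 36.0]]
[[19.0, -89.0, 28.0], [20.0, -91.0, 29.0], [20.0, -93.0, 28.0]]
strap y [-99.9777328  -96.74425396 -92.82646904  76.72482646  80.08254887
  82.79889146] x -299.6264803693821 60.987788814878144
fork [ -23.08387503 -125.29633789   51.00319996] [ 23.0737398  -76.99681509  56.97461396]
```

Call:
send_rows(dp=[[-3.1,-2.4,-0.4],[-3.3,-2.0,-0.4],[-3.5,-1.6,-0.4],[-3.7,-1.2,-0.4],[-3.8,-0.7,-0.4],[-3.9,-0.3,-0.4],[-3.9,0.2,-0.4],[-3.8,0.6,-0.4],[-3.7,1.1,-0.4],[-3.6,1.5,-0.4],[-3.4,1.9,-0.4],[-3.1,2.3,-0.4]], rot=[[0,0,6.7],[0,0,6.7],[0,0,6.7],[0,0,6.7],[0,0,6.7],[0,0,6.7],[0,0,6.7],[0,0,6.7],[0,0,6.7],[0,0,6.7],[0,0,6.7],[0,0,6.7]], hand=[8.5,8.5,8.5,8.5,8.5,8.5,8.5,8.5,8.5,8.5,8.5,8.5])

```text
time: 1.1
tcp_pos: [0.4303, 0.1869, 0.2793]
eef_rot: [-0.0, 0.739, 0.674, -0.0]
wrist_force: [0.3, 0.5, -0.2]
width: 0.0848
gripper_force: 0.0
```

Call:
send_rows(dp=[[-3.9,0.6,0.2],[-3.8,1.1,0.2],[-3.6,1.5,0.3],[-3.4,1.9,0.2],[-3.2,2.3,0.3],[-2.9,2.7,0.2],[-2.6,3.0,0.3],[-2.2,3.3,0.2],[-1.8,3.5,0.3],[-1.4,3.7,0.2],[-0.9,3.8,0.3],[-0.5,3.9,0.2]], rot=[[0,0,6.7],[0,0,6.7],[0,0,6.7],[0,0,6.7],[0,0,6.7],[0,0,6.7],[0,0,6.7],[0,0,6.7],[0,0,6.7],[0,0,6.7],[0,0,6.7],[0,0,6.6]], hand=[8.5,8.5,8.5,8.5,8.5,8.5,8.5,8.5,8.5,8.5,8.5,8.5])

```text
time: 2.1
tcp_pos: [0.4641, -0.2843, 0.2497]
eef_rot: [-0.0, 0.999, 0.038, -0.0]
wrist_force: [1.0, 0.4, 0.2]
width: 0.0849
gripper_force: 0.0
```

```bash
python3 - <<'E'
from h import *
s=get_state();print(s['time'],s['tcp_pos'],rot(s['eef_rot']).as_matrix().round(3).tolist(),s['q'].round(2))
im,d,K,T=grab('wrist');save('w1',im);P=cloud(d,K,T)
ok=d>0
k=ok&(abs(P[:,:,2]-.04)<.003)&(abs(P[:,:,0]-.5)<.1)&(abs(P[:,:,1]+.3)<.1);print('rack',cv2.minAreaRect((P[k][:,:2]*1000).astype(np.float32)))
def top(zc,c,r=.04):
    k=ok&(abs(P[:,:,2]-zc)<.004)&(np.hypot(P[:,:,0]-c[0],P[:,:,1]-c[1])<r)
    q=P[k]; 
    if len(q)>5: print(zc,k.sum(),q[:,2].mean(),cv2.minAreaRect((q[:,:2]*1000).astype(np.float32)))
top(.122,(.469,-.279));top(.106,(.537,-.273))
E
```

```text
2.1 [ 0.46405858 -0.28434656  0.24967917] [[0.997, 0.077, -0.001], [0.077, -0.997, 0.001], [-0.001, -0.001, -1.0]] [-0.63  0.25  1.54  0.    1.35  0.87]
rack ((504.3569030761719, -309.182861328125), (136.5723876953125, 136.56655883789062), 5.11307954788208)
0.122 892 0.12235389330844411 ((467.95361328125, -277.7926025390625), (51.68198013305664, 13.777775764465332), 4.442740440368652)
0.106 835 0.1066355555313516 ((535.385009765625, -272.2242431640625), (27.356576919555664, 26.749330520629883), 3.847874164581299)
```

View pics/w1.png

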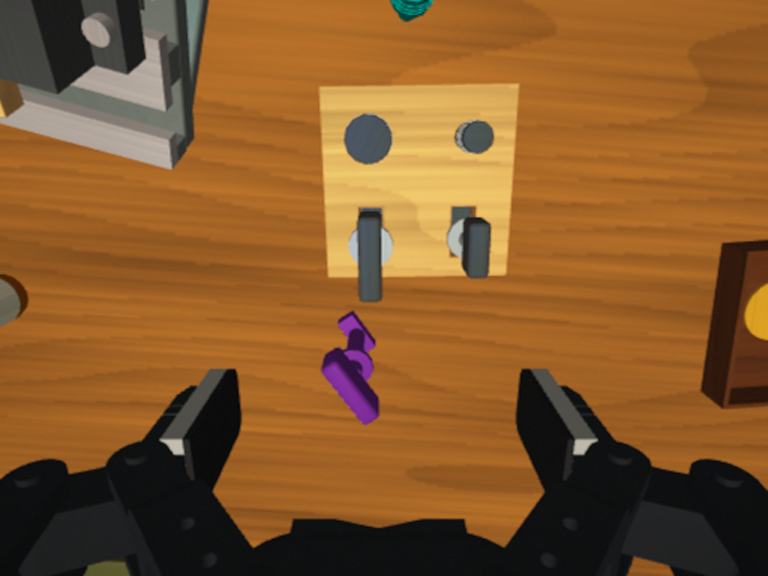

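Bar centre is (0.468,-0.278) and the bar is at pixel (370,255); the purple decoy at (350,370) lies clear. I'll descend with the hand half open and grip.

Call:
send_rows(dp=[[0.44,-0.62,0],[0,0,0],[0,0,3.5],[0,0,3.5],[0,0,3.5],[0,0,3.0],[0,0,2.4],[0,0,0],[0,0,0],[0,0,0],[0,0,0],[0,0,0]], rot=[[0,0,0],[0,0,0],[0,0,0],[0,0,0],[0,0,0],[0,0,0],[0,0,0],[0,0,0],[0,0,0],[0,0,0],[0,0,0],[0,0,0]], hand=[5,5,5,5,5,5,5,5,0.5,0.5,0.5,0.5])

```text
time: 3.15
tcp_pos: [0.4702, -0.277, 0.0935]
eef_rot: [0.002, 0.999, 0.042, 0.002]
wrist_force: [-0.2, -1.1, 2.4]
width: 0.013
gripper_force: 60.2
```

Call:
send_rows(dp=[[0,0,0],[0,0,0],[0,0,-1.5],[0,0,-3],[0,0,-3.5],[0,0,-3.5],[0,0,-3.5],[0,0,0]], rot=[[0,0,0],[0,0,0],[0,0,0],[0,0,0],[0,0,0],[0,0,0],[0,0,0],[0,0,0]], hand=[0.5,0.5,0.5,0.5,0.5,0.5,0.5,0.5])

```text
time: 3.82
tcp_pos: [0.4719, -0.2784, 0.249]
eef_rot: [0.004, 0.999, 0.041, 0.005]
wrist_force: [2.0, -0.9, -1.8]
width: 0.0132
gripper_force: 59.8
```

```bash
python3 - <<'E'
from h import *
s=get_state();p0=s['tcp_pos'];R0=rot(s['eef_rot']);print(s['time'],p0,s['width'],s['gripper_force'],s['wrist_force'],R0.as_matrix().round(3).tolist())
im,d,K,T=grab('wrist');save('w2',im,1.2)
R1=fr(ex,-n)
slot=C+.112*ey;print('slot',slot)
# bar centre 73mm above top when standing; tcp 54. hover 130 higher than that? bolt foot at -97 from bar
goal=slot+n*(.054+.06)
print('goal',goal)
N=20;plan(p0,R0,goal,R1,N)
E
```

```text
3.8167 [ 0.47190692 -0.27835298  0.24902123] 0.013182300211204761 59.7647888911888 [ 2.03338749 -0.92418063 -1.84543489] [[0.997, 0.083, 0.011], [0.083, -0.997, -0.008], [0.011, 0.009, -1.0]]
slot [0.63682944 0.09835662 0.11295992]
goal [0.58030092 0.10918493 0.21136355]
20 rot [-1.25, 0.97, -3.63] 
 [[0.7, -1.89, 0.18], [0.81, -1.84, 0.15], [0.93, -1.79, 0.13], [1.04, -1.73, 0.1], [1.14, -1.66, 0.09], [1.24, -1.59, 0.07], [1.34, -1.51, 0.06], [1.43, -1.42, 0.05], [1.52, -1.33, 0.04], [1.6, -1.23, 0.04], [1.67, -1.13, 0.05], [1.74, -1.02, 0.05], [1.8, -0.91, 0.06], [1.86, -0.8, 0.07], [1.9, -0.68, 0.09], [1.94, -0.56, 0.11], [1.97, -0.44, 0.13], [1.99, -0.32, 0.15], [2.0, -0.2, 0.18], [2.01, -0.07, 0.21]]
```

View pics/w2.png

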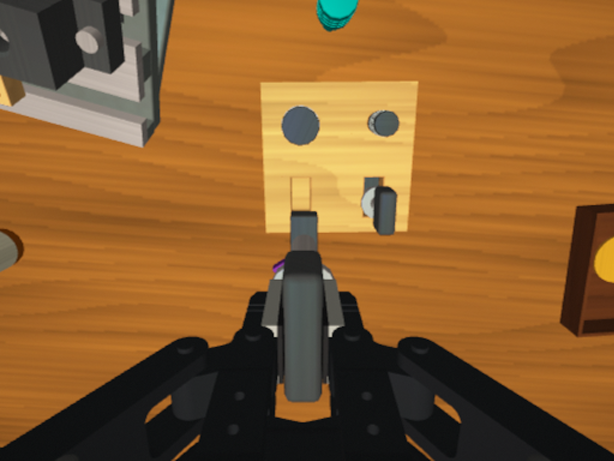

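Grasp is good; the bar sits 15.5 mm behind the TCP. I'll lift first and travel high over the fork.

```bash
python3 - <<'E'
from h import *
s=get_state();p0=s['tcp_pos']+[0,0,.08];R0=rot(s['eef_rot'])
R1=fr(ex,-n);slot=C+.112*ey;goal=slot+n*(.0575+.13);print(goal)
N=20;plan(p0,R0,goal,R1,N)
E
```

```text
[0.5438549  0.11616634 0.27480799]
20 rot [-1.27, 0.98, -3.63] 
 [[0.53, -1.93, 0.25], [0.64, -1.9, 0.21], [0.76, -1.86, 0.19], [0.87, -1.81, 0.16], [0.98, -1.76, 0.13], [1.09, -1.69, 0.11], [1.19, -1.62, 0.1], [1.29, -1.55, 0.08], [1.39, -1.46, 0.07], [1.48, -1.38, 0.07], [1.56, -1.28, 0.06], [1.64, -1.18, 0.06], [1.71, -1.08, 0.07], [1.77, -0.97, 0.07], [1.83, -0.86, 0.08], [1.87, -0.74, 0.1], [1.92, -0.62, 0.11], [1.95, -0.5, 0.13], [1.98, -0.38, 0.16], [1.99, -0.26, 0.18]]
```

Call:
send_rows(dp=[[0,0,-4],[0,0,-4],[0.5,-1.9,0.3],[0.6,-1.9,0.2],[0.8,-1.9,0.2],[0.9,-1.8,0.2],[1.0,-1.8,0.1],[1.1,-1.7,0.1],[1.2,-1.6,0.1],[1.3,-1.6,0.1],[1.4,-1.5,0.1],[1.5,-1.4,0.1]], rot=[[0,0,0],[0,0,0],[-1.3,1,-3.6],[-1.3,1,-3.6],[-1.3,1,-3.6],[-1.3,1,-3.6],[-1.3,1,-3.6],[-1.3,1,-3.6],[-1.3,1,-3.6],[-1.3,1,-3.6],[-1.3,1,-3.6],[-1.3,1,-3.6]], hand=[0.5,0.5,0.5,0.5,0.5,0.5,0.5,0.5,0.5,0.5,0.5,0.5])

```text
time: 4.87
tcp_pos: [0.5034, -0.0763, 0.2922]
eef_rot: [0.107, 0.927, 0.348, 0.088]
wrist_force: [-0.1, -0.4, -3.1]
width: 0.0133
gripper_force: 59.7
```

Call:
send_rows(dp=[[1.6,-1.3,0.1],[1.6,-1.2,0.1],[1.7,-1.1,0.1],[1.8,-1.0,0.1],[1.8,-0.9,0.1],[1.9,-0.7,0.1],[1.9,-0.6,0.1],[2.0,-0.5,0.1],[2.0,-0.4,0.2],[2.0,-0.3,0.2],[0,0,0],[0,0,0]], rot=[[-1.3,1,-3.6],[-1.3,1,-3.6],[-1.3,1,-3.6],[-1.3,1,-3.6],[-1.3,1,-3.6],[-1.3,1,-3.6],[-1.3,1,-3.6],[-1.3,1,-3.6],[-1.3,1,-3.7],[-1.2,0.9,-3.7],[0,0,0],[0,0,0]], hand=[0.5,0.5,0.5,0.5,0.5,0.5,0.5,0.5,0.5,0.5,0.5,0.5])

```text
time: 5.87
tcp_pos: [0.5409, 0.1204, 0.265]
eef_rot: [0.201, 0.746, 0.613, 0.165]
wrist_force: [-0.4, -0.3, -3.3]
width: 0.013
gripper_force: 59.7
```

```bash
cat >> h.py <<'E'
def tab(): 
    s=get_state();B=np.stack([ex,ey,n],1);R=rot(s['eef_rot'])
    print('t',s['time'],'tcp in table mm',((s['tcp_pos']-C)@B*1000).round(1),'F table',(s['wrist_force']@B).round(1),'w',s['width'],'q6',s['q'].round(2)[-1])
    return s['tcp_pos'],R,B
E
python3 - <<'E'
from h import *
p,R,B=tab();R1=fr(ex,-n)
plan(p,R,C+.112*ey+n*(.0575+.13),R1,1)
im,d,K,T=grab('wrist');save('w3',im,1.2);Q=(cloud(d,K,T)-C)@B*1000
k=(d>0)
# bolt pixels? points near tool axis
S=Q[k];a=(abs(S[:,0])<22)&(abs(S[:,1]-112)<30)&(S[:,2]>60)
for z in range(70,230,10):
    b=S[a&(abs(S[:,2]-z)<5)]
    if len(b)>3:print(z,len(b),b.min(0).round(),b.max(0).round())
# table plane & edges from this view
kk=k&(abs(Q[:,:,2])<8);b=Q[kk];print('table',len(b),np.median(b[:,2]),np.percentile(b[:,1],99.8))
for y in (95,110,125,140): 
  k2=k&(abs(Q[:,:,1]-y)<4)&(Q[:,:,2]<-6)&(Q[:,:,2]>-30)&(abs(Q[:,:,0])<30);b=Q[k2]
  if len(b)>3:print('slot',y,len(b),b[:,0].min(),b[:,0].max(),np.median(b[:,2]))
E
```

```text
t 5.8667 tcp in table mm [ -8.1 115.6 180.9] F table [-1.9 -0.3 -2.7] w 0.012957647488905395 q6 0.7
1 rot [-0.14, 0.14, -0.23] 
 [[-0.36, 0.81, -0.66]]
100 25 [-16. 130. 102.] [ -0. 131. 105.]
110 512 [-16. 110. 105.] [ -0. 131. 115.]
120 100 [-15. 115. 116.] [ -1. 121. 125.]
130 88 [-14. 115. 125.] [ -1. 121. 135.]
140 8 [-11. 120. 135.] [ -6. 121. 138.]
170 144 [-22. 119. 166.] [  5. 126. 174.]
190 497 [-21. 122. 185.] [ 12. 140. 195.]
200 751 [-21. 122. 195.] [ 12. 140. 205.]
210 4130 [-21.  88. 205.] [ 12. 140. 215.]
220 1113 [-22. 104. 215.] [ 20. 130. 225.]
table 27633 1.037153772832303 267.22337818306164
slot 95 49 -10.806130649267471 9.485817844675513 -22.337288357354655
slot 125 137 -10.653344245356429 9.19439316736004 -21.179239687192972
slot 140 150 -10.566757982743697 9.01341326476565 -22.91905624175154
```

View pics/w3.png

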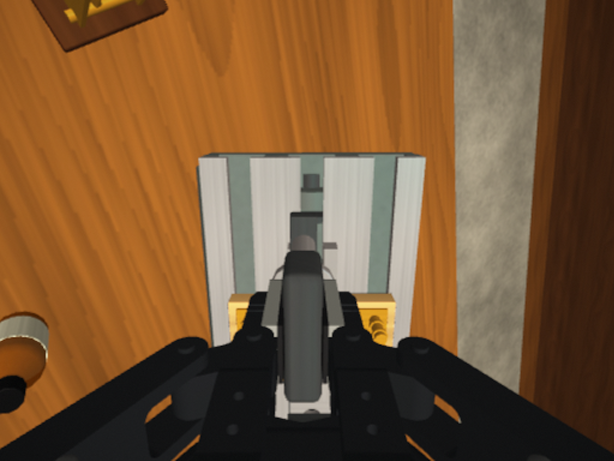

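Slot, bolt and tool are all in line: the slot runs up the middle at pixel (312,180) and the head shows at (305,225). I'll correct +7.4 mm upslope and descend to just above the mouth.

Call:
send_rows(dp=[[-0.1,0.74,0],[0,0,1],[0,0,2],[0,0,2],[0,0,2],[0,0,1.4],[0,0,0],[0,0,0]], rot=[[-0.14,0.14,-0.23],[0,0,0],[0,0,0],[0,0,0],[0,0,0],[0,0,0],[0,0,0],[0,0,0]], hand=[0.5,0.5,0.5,0.5,0.5,0.5,0.5,0.5])

```text
time: 6.58
tcp_pos: [0.5916, 0.1089, 0.1984]
eef_rot: [0.203, 0.745, 0.613, 0.168]
wrist_force: [0.3, -0.1, -1.8]
width: 0.0131
gripper_force: 59.7
```

```bash
cat > look.py <<'E'
from h import *
p,R,B=tab();R1=fr(ex,-n);plan(p,R,p,R1,1)
im,d,K,T=grab('wrist');Q=(cloud(d,K,T)-C)@B*1000
k=(d>0);S=Q[k]
for lo,hi in ((5,12),(12,20),(20,28),(28,36),(36,46)):
    b=S[(abs(S[:,0])<22)&(S[:,1]>60)&(S[:,1]<145)&(S[:,2]>lo)&(S[:,2]<hi)]
    if len(b)>3:print(lo,len(b),b.min(0).round(1),b.max(0).round(1))
for y in (130,137,143): 
  b=S[(abs(S[:,1]-y)<3)&(S[:,2]<-6)&(S[:,2]>-30)&(abs(S[:,0])<30)]
  if len(b)>3:print('slot',y,len(b),b[:,0].min(),b[:,0].max(),np.median(b[:,2]))
b=S[(S[:,1]>135)&(S[:,1]<145)&(abs(S[:,0]+25)<8)];print('table z',np.median(b[:,2]))
import sys
if len(sys.argv)>1: save(sys.argv[1],im,1.2)
E
python3 look.py w4
```

```text
t 6.5833 tcp in table mm [  3.  113.8  97.2] F table [-0.6 -0.  -1.7] w 0.013119460994118665 q6 0.72
1 rot [0.21, 0.01, -0.19] 
 [[0.0, 0.0, 0.0]]
12 19 [ -4.4 128.4  18.4] [ 11.4 129.5  19.9]
20 173 [-21.   82.6  20. ] [ 11.3 129.8  28. ]
28 408 [-20.7  82.9  28. ] [ 11.2 129.9  36. ]
36 97 [ -3.4 113.1  36.1] [ 10.1 118.9  45.9]
slot 130 181 -11.563606974870273 8.776360262200026 -21.761058296974365
slot 137 177 -11.370583677811537 8.754004579281641 -22.915910334909466
slot 143 187 -11.281047265849756 8.758726893480029 -23.1093667555749
table z 0.7518171882365621
```

View pics/w4.png

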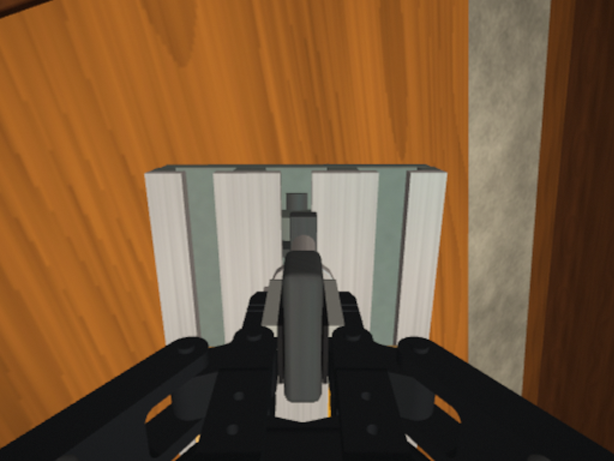

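Head centre is at x=+3.4 and the slot at -1.3, so I'll correct by -4.7 mm and check.

Call:
send_rows(dp=[[0,-0.47,0],[0,0,0],[0,0,0.8],[0,0,0],[0,0,0]], rot=[[0.2,0,-0.2],[0,0,0],[0,0,0],[0,0,0],[0,0,0]], hand=[0.5,0.5,0.5,0.5,0.5])

```text
time: 7.05
tcp_pos: [0.5914, 0.1102, 0.1902]
eef_rot: [0.202, 0.743, 0.616, 0.168]
wrist_force: [-0.5, 0.1, -2.9]
width: 0.0131
gripper_force: 59.6
```

```bash
python3 look.py
```

```text
t 7.05 tcp in table mm [ -1.4 115.1  90.3] F table [-1.9 -0.  -2.2] w 0.013072265493581994 q6 0.73
1 rot [0.13, -0.1, 0.1] 
 [[0.0, 0.0, 0.0]]
12 75 [ -9.  109.8  12. ] [  6.8 131.2  20. ]
20 494 [ -8.9 109.4  20. ] [  6.7 131.4  27.9]
28 76 [ -8.  114.3  28.1] [  5.7 120.1  35.7]
36 83 [ -7.  116.6  36.1] [  4.8 120.3  45.4]
slot 130 195 -10.961175556914966 9.00306815498364 -21.649157516349227
slot 137 195 -11.090754397420493 9.560882342088508 -22.90773427896057
slot 143 192 -11.042942648448328 9.58322260295436 -22.993626723547486
table z 0.7011465008908812
```

Aligned within 0.5 mm, so I'm lowering into the slot.

Call:
send_rows(dp=[[0,0,0.5],[0,0,0.5],[0,0,0.5],[0,0,0.5],[0,0,0.5],[0,0,0.3],[0,0,0.2],[0,0,0],[0,0,0]], rot=[[0,0,0],[0,0,0],[0,0,0],[0,0,0],[0,0,0],[0,0,0],[0,0,0],[0,0,0],[0,0,0]], hand=[0.5,0.5,0.5,0.5,0.5,0.5,0.5,0.5,0.5])

```text
time: 7.85
tcp_pos: [0.6065, 0.1073, 0.1642]
eef_rot: [0.202, 0.743, 0.616, 0.168]
wrist_force: [-0.3, -0.6, -3.5]
width: 0.0126
gripper_force: 59.9
```

```bash
python3 look.py
```

```text
t 7.85 tcp in table mm [ -1.3 115.   60.1] F table [-2.  -0.7 -2.9] w 0.012614027208146132 q6 0.76
1 rot [0.11, -0.09, 0.09] 
 [[0.0, 0.0, 0.0]]
5 67 [ -7.  116.3   5. ] [  4.9 120.2  11.9]
12 28 [ -4.9 118.8  12.2] [  2.7 120.2  16.6]
slot 130 351 -11.32434179116236 9.301070458213804 -15.465328183952693
slot 137 232 -11.23830237690197 9.24277309657527 -23.073398630172747
slot 143 238 -11.150933193906154 9.13695999041279 -22.94783059044993
table z 0.6476095215321844
```

In the slot without contact. I'll go down a bit more, then slide to the notch.

Call:
send_rows(dp=[[0,0,0.15],[0,0,0],[-0.5,0,0],[-0.7,0,0],[-0.7,0,0],[-0.7,0,0],[-0.7,0,0],[-0.7,0,0],[-0.5,0,0],[-0.3,0,0],[0,0,0],[0,0,0]], rot=[[0,0,0],[0,0,0],[0,0,0],[0,0,0],[0,0,0],[0,0,0],[0,0,0],[0,0,0],[0,0,0],[0,0,0],[0,0,0],[0,0,0]], hand=[0.5,0.5,0.5,0.5,0.5,0.5,0.5,0.5,0.5,0.5,0.5,0.5])

```text
time: 8.9
tcp_pos: [0.5984, 0.0598, 0.1632]
eef_rot: [0.202, 0.743, 0.615, 0.168]
wrist_force: [-0.1, -0.4, -2.9]
width: 0.0127
gripper_force: 59.8
```

```bash
cat > strap.py <<'E'
from h import *
p,R,B=tab();plan(p,R,p,fr(ex,-n),1)
for c in ('top','scene','wrist'):
    im,d,K,T=grab(c);Q=(cloud(d,K,T)-C)@B*1000;S=Q[d>0]
    t=S[(abs(abs(S[:,0])-14)<4)&(abs(S[:,2]-38.5)<3)&(S[:,1]>0)&(S[:,1]<105)]
    if len(t)>3: print(c,'strap end y',np.percentile(t[:,1],[95,99,100]).round(1),len(t))
    b=S[(abs(S[:,0])<35)&(abs(S[:,2]-84)<4)&(S[:,1]>0)&(S[:,1]<160)]
    if len(b)>3: print(c,'bar',b.min(0).round(1),b.max(0).round(1))
im,d,K,T=grab('scene')
def px(a):
    X=np.linalg.inv(T)@np.append(C+B@(np.array(a)/1000),1);return (K@X[:3]/X[2])[:2]
u=px([0,0,40]).astype(int);save('s%d'%(get_state()['time']*100),im[u[1]-55:u[1]+55,u[0]-75:u[0]+75],5)
E
python3 strap.py; ls pics
```

```text
t 8.9 tcp in table mm [-1.  66.9 58.7] F table [-1.4 -0.4 -2.5] w 0.012651919619250971 q6 0.61
1 rot [0.15, -0.1, 0.05] 
 [[0.0, 0.0, 0.0]]
top strap end y [56.2 59.7 60.2] 131
top bar [-5.7 38.4 80.8] [12.6 90.2 87.6]
scene strap end y [83.2 84.9 85.4] 109
scene bar [-8.4 40.3 80.1] [21.5 94.2 87.9]
wrist strap end y [83.1 83.4 83.7] 951
wrist bar [-21.3  39.5  80. ] [18.8 92.  88. ]
crop.png
s910.png
scene0.png
top0.png
w1.png
w2.png
w3.png
w4.png
```

No contact yet: strap end is at y≈83.5, so the notch bottom is near 63.5 and the bolt at about 65. I'll push slowly.

Call:
send_rows(dp=[[-0.2,0,0],[-0.2,0,0],[-0.2,0,0],[-0.2,0,0],[-0.1,0,0],[0,0,0]], rot=[[0,0,0],[0,0,0],[0,0,0],[0,0,0],[0,0,0],[0,0,0]], hand=[0.5,0.5,0.5,0.5,0.5,0.5])

```text
time: 9.6
tcp_pos: [0.5967, 0.051, 0.1632]
eef_rot: [0.202, 0.743, 0.615, 0.168]
wrist_force: [0.4, 1.7, -3.3]
width: 0.0129
gripper_force: 59.8
```

```bash
python3 strap.py
```

```text
t 9.6 tcp in table mm [-1.  58.  58.7] F table [-1.6  1.7 -2.9] w 0.012929222478418744 q6 0.57
1 rot [0.15, -0.1, 0.07] 
 [[0.0, 0.0, 0.0]]
top strap end y [46.1 50.3 50.8] 112
top bar [-6.2 30.3 80.1] [13.4 80.9 87.9]
scene strap end y [75.7 78.3 78.7] 105
scene bar [-10.   31.4  80.1] [20.9 83.5 88. ]
wrist strap end y [76.  76.3 76.6] 930
wrist bar [-21.4  30.3  80. ] [19.  82.8 88. ]
```

Call:
send_rows(dp=[[-0.2,0,0],[-0.2,0,0],[-0.1,0,0],[0,0,0]], rot=[[0,0,0],[0,0,0],[0,0,0],[0,0,0]], hand=[0.5,0.5,0.5,0.5])

```text
time: 10.13
tcp_pos: [0.5957, 0.046, 0.1632]
eef_rot: [0.202, 0.743, 0.615, 0.168]
wrist_force: [0.1, 1.5, -2.8]
width: 0.0131
gripper_force: 59.7
```

```bash
python3 strap.py
```

```text
t 10.1333 tcp in table mm [-1.  52.8 58.7] F table [-1.6  1.5 -2.3] w 0.013144723494693164 q6 0.56
1 rot [0.14, -0.09, 0.08] 
 [[0.0, 0.0, 0.0]]
top strap end y [41.  43.2 43.8] 97
top bar [-6.4 24.7 80.5] [12.9 76.2 87.8]
scene strap end y [70.7 73.  73.1] 89
scene bar [-17.2  27.7  80.2] [20.5 79.9 88. ]
wrist strap end y [70.8 71.1 71.4] 921
wrist bar [-21.3  25.   80. ] [18.9 77.4 88. ]
```

Call:
send_rows(dp=[[-0.1,0,0],[-0.1,0,0],[-0.1,0,0],[0,0,0]], rot=[[0,0,0],[0,0,0],[0,0,0],[0,0,0]], hand=[0.5,0.5,0.5,0.5])

```text
time: 10.67
tcp_pos: [0.5955, 0.0449, 0.1632]
eef_rot: [0.201, 0.743, 0.615, 0.169]
wrist_force: [-0.5, 8.8, -4.1]
width: 0.0131
gripper_force: 59.9
```

Call:
send_rows(dp=[[-0.1,0,0],[-0.1,0,0],[0,0,0]], rot=[[0,0,0],[0,0,0],[0,0,0]], hand=[0.5,0.5,0.5])

```text
time: 10.92
tcp_pos: [0.5954, 0.0436, 0.1635]
eef_rot: [0.201, 0.743, 0.615, 0.17]
wrist_force: [1.0, 12.3, -3.3]
width: 0.0131
gripper_force: 59.9
```

```bash
python3 strap.py
```

```text
t 10.9167 tcp in table mm [-0.7 50.5 58.9] F table [-2.8 12.2 -2.2] w 0.013051427056570603 q6 0.54
1 rot [0.23, -0.33, 0.03] 
 [[0.0, 0.0, 0.0]]
top strap end y [38.6 41.1 41.4] 90
top bar [-4.7 22.6 80.6] [14.2 73.9 88. ]
scene strap end y [69.6 72.1 72.3] 96
scene bar [-14.8  25.7  80.1] [20.7 76.5 87.6]
wrist strap end y [70.2 70.4 70.7] 967
wrist bar [-21.1  23.   80. ] [19.1 75.4 88. ]
```

Force reached 12 N and the strap stopped at y≈70.3: it is home. I'll back off the pressure and do the quarter turn about the bolt's axis.

Call:
send_rows(dp=[[0.13,0,0],[0,-0.02,0],[0,-0.02,0],[0,-0.02,0],[0,-0.02,0],[0,-0.02,0],[0,-0.02,0]], rot=[[0,0,0],[0,0,-7],[0,0,-7],[0,0,-7],[0,0,-7],[0,0,-7],[0,0,-7]], hand=[0.5,0.5,0.5,0.5,0.5,0.5,0.5])

```text
time: 11.7
tcp_pos: [0.5933, 0.044, 0.1619]
eef_rot: [0.248, 0.471, 0.842, 0.084]
wrist_force: [-1.4, 9.9, -3.9]
width: 0.0129
gripper_force: 59.8
```

```bash
python3 - <<'E'
from h import *
p,R,B=tab();print(np.degrees((R.inv()*fr(ey,-n)).as_rotvec()))
E
```

```text
t 11.7 tcp in table mm [-3.4 50.4 58.7] F table [-4.7  9.5 -1.8] w 0.012874005128682094 q6 -0.2
[ 2.32967025e-01 -3.06904327e-02 -4.76029708e+01]
```

Call:
send_rows(dp=[[0.04,0.1,0],[0,-0.02,0],[0,-0.02,0],[0,-0.02,0],[0,-0.02,0],[0,-0.02,0],[0,-0.02,0],[0,-0.02,0],[0,0,0],[0,0,0]], rot=[[0,0,0],[0,0,-6.8],[0,0,-6.8],[0,0,-6.8],[0,0,-6.8],[0,0,-6.8],[0,0,-6.8],[0,0,-6.8],[0,0,0],[0,0,0]], hand=[0.5,0.5,0.5,0.5,0.5,0.5,0.5,0.5,0.5,0.5])

```text
time: 12.53
tcp_pos: [0.593, 0.0434, 0.1617]
eef_rot: [0.261, 0.093, 0.961, -0.023]
wrist_force: [-0.7, 8.7, -4.1]
width: 0.0128
gripper_force: 59.8
```

```bash
python3 strap.py; python3 -c "
from h import *
p,R,B=tab();print(np.degrees((R.inv()*fr(ey,-n)).as_rotvec()))"
```

```text
t 12.5333 tcp in table mm [-3.6 49.8 58.6] F table [-4.1  8.4 -2.4] w 0.012831466306635907 q6 -1.02
1 rot [0.18, -0.11, 89.68] 
 [[0.0, 0.0, 0.0]]
top strap end y [64.6 68.4 69.1] 128
top bar [-9.1 29.4 80.1] [24.9 67.7 88. ]
scene strap end y [71.1 72.2 72.7] 91
scene bar [-21.   31.9  80.2] [26.8 72.1 88. ]
wrist strap end y [66.4 69.2 69.8] 1804
wrist bar [-28.3  29.7  80. ] [24.5 69.8 88. ]
t 12.7333 tcp in table mm [-3.6 49.8 58.6] F table [-4.2  7.4 -2.2] w 0.012851831946740992 q6 -1.02
[ 0.18096438  0.0450113  -0.33616864]
```

Turned and strap still home. I'll relax the pressure, release, retract and look.

Call:
send_rows(dp=[[-0.06,0.08,0],[0,0,0.03],[0,0,0],[0,0,0],[0,0,0],[0,0,0],[0,0,-1],[0,0,-2],[0,0,-3],[0,0,-3],[0,0,0]], rot=[[0,0,0],[0,0,0],[0,0,0],[0,0,0],[0,0,0],[0,0,0],[0,0,0],[0,0,0],[0,0,0],[0,0,0],[0,0,0]], hand=[0.5,0.5,5,5,5,5,5,5,5,5,5])

```text
time: 13.65
tcp_pos: [0.5502, 0.0519, 0.2461]
eef_rot: [0.266, 0.094, 0.959, -0.022]
wrist_force: [-0.1, -0.2, 0.2]
width: 0.0495
gripper_force: 0.0
```

```bash
python3 strap.py; python3 - <<'E'
from h import *
im,d,K,T=grab('wrist');save('w5',im,1.2)
s=get_state();p,R=s['tcp_pos'],rot(s['eef_rot'])
a=np.radians(-84.85)
for yaw in (95.15,):
    a=np.radians(yaw);R1=fr([np.cos(a),np.sin(a),0],[0,0,-1.])
    plan(p+[0,0,.05],R,[.5354,-.2722,.20],R1,16)
E
```

```text
t 13.65 tcp in table mm [  1.3  50.1 153.4] F table [ 0.  -0.2  0.2] w 0.04945276948490177 q6 -1.09
1 rot [0.68, 0.28, 89.64] 
 [[0.0, 0.0, 0.0]]
top strap end y [67.2 69.3 69.5] 149
top bar [-27.9  42.7  80.7] [24.7 56.6 87.9]
scene strap end y [71.8 72.7 72.8] 89
scene bar [-31.3  45.6  80.3] [24.  59.8 88. ]
wrist strap end y [67.3 69.4 69.8] 1132
wrist bar [-29.3  42.8  80.1] [22.7 56.9 88. ]
16 rot [-0.26, 1.89, -0.99] 
 [[0.02, -2.0, 0.63], [0.03, -2.0, 0.62], [0.05, -2.01, 0.61], [0.06, -2.01, 0.6], [0.08, -2.01, 0.6], [0.09, -2.01, 0.59], [0.11, -2.01, 0.59], [0.12, -2.01, 0.58], [0.14, -2.01, 0.58], [0.15, -2.01, 0.57], [0.17, -2.01, 0.57], [0.19, -2.01, 0.56], [0.2, -2.01, 0.56], [0.22, -2.01, 0.56], [0.24, -2.01, 0.56], [0.25, -2.01, 0.56]]
```

View pics/w5.png

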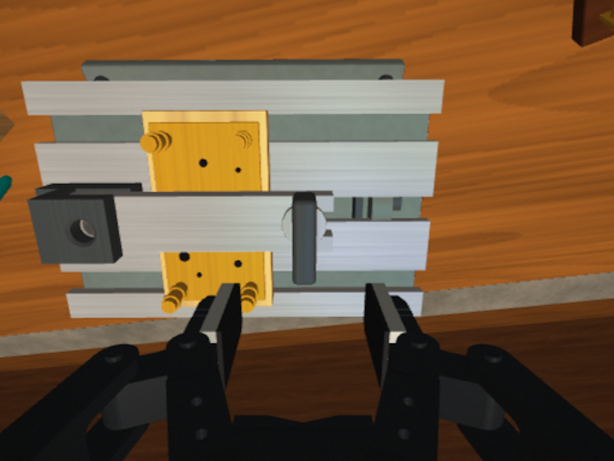

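The bolt stands locked crosswise at (304,240), the strap is home, and the fork hole at (84,230) is free of strap. Now the pin.

Call:
send_rows(dp=[[-1.2,0,-2.2],[-1.3,0,-2.1],[0,-2.5,0.7],[0,-2.5,0.7],[0,-2.5,0.7],[0.1,-2.5,0.7],[0.1,-2.5,0.7],[0.1,-2.5,0.7],[0.2,-2.5,0.7],[0.2,-2.5,0.7],[0.2,-2.5,0.7],[0.2,-2.5,0.7]], rot=[[0,0,0],[0,0,0],[-0.3,2.3,-1.2],[-0.3,2.3,-1.2],[-0.3,2.3,-1.2],[-0.3,2.3,-1.2],[-0.3,2.3,-1.2],[-0.3,2.3,-1.2],[-0.3,2.3,-1.2],[-0.3,2.3,-1.2],[-0.3,2.3,-1.2],[-0.3,2.3,-1.2]], hand=[5,5,5,5,5,5,5,5,5,5,5,5])

```text
time: 14.9
tcp_pos: [0.5376, -0.2018, 0.2222]
eef_rot: [0.061, -0.011, 0.998, -0.005]
wrist_force: [0.1, 0.1, -0.5]
width: 0.05
gripper_force: 0.0
```

Call:
send_rows(dp=[[0.2,-2.5,0.7],[0.2,-2.4,0.7],[0.2,-2.4,0.7],[0,0,0],[0,0,0]], rot=[[-0.3,2.4,-1.3],[-0.3,2.4,-1.3],[-0.3,2.4,-1.3],[0,0,0],[0,0,0]], hand=[5,5,5,5,5])

```text
time: 15.32
tcp_pos: [0.5371, -0.2748, 0.2007]
eef_rot: [-0.001, -0.044, 0.999, -0.0]
wrist_force: [0.0, 0.8, -0.7]
width: 0.0496
gripper_force: 0.0
```

```bash
python3 - <<'E'
from h import *
s=get_state();p,R=s['tcp_pos'],rot(s['eef_rot']);a=np.radians(95.15);R1=fr([np.cos(a),np.sin(a),0],[0,0,-1.])
im,d,K,T=grab('wrist');P=cloud(d,K,T);print(s['time'],p,s['q'].round(2))
k=(d>0)&(abs(P[:,:,2]-.106)<.004)&(np.hypot(P[:,:,0]-.535,P[:,:,1]+.272)<.03);q=P[k];print(len(q),cv2.minAreaRect((q[:,:2]*1000).astype(np.float32)),q[:,2].mean())
g=np.array([.5354,-.2722]) if len(q)<50 else np.array(cv2.minAreaRect((q[:,:2]*1000).astype(np.float32))[0])/1000
plan(p,R,[*g,p[2]],R1,1)
E
```

```text
15.3167 [ 0.5371066  -0.27477099  0.20073946] [-0.54  0.37  1.49 -0.    1.28 -2.2 ]
954 ((531.7935180664062, -272.77520751953125), (26.90534019470215, 26.50240135192871), 4.184715270996094) 0.10649102454441806
1 rot [-0.0, -0.12, -0.16] 
 [[0.51, 0.25, 0.0]]
```

Call:
send_rows(dp=[[0.35,0.23,0],[0,0,2],[0,0,3],[0,0,3],[0,0,2.6],[0,0,1.5],[0,0,1.0],[0,0,0],[0,0,0],[0,0,0],[0,0,0],[0,0,0]], rot=[[0,0,0],[0,0,0],[0,0,0],[0,0,0],[0,0,0],[0,0,0],[0,0,0],[0,0,0],[0,0,0],[0,0,0],[0,0,0],[0,0,0]], hand=[5,5,5,5,5,5,5,5,5,2,2,2])

```text
time: 16.37
tcp_pos: [0.5348, -0.2724, 0.0746]
eef_rot: [0.002, -0.045, 0.999, -0.002]
wrist_force: [0.0, -0.1, 4.4]
width: 0.0264
gripper_force: 58.7
```

Call:
send_rows(dp=[[0,0,0],[0,0,0],[0,0,-1],[0,0,-2.5],[0,0,-3.5],[0,0,-3.5],[0,0,-3.5],[0,0,-3],[0,0,0],[0,0,0]], rot=[[0,0,0],[0,0,0],[0,0,0],[0,0,0],[0,0,0],[0,0,0],[0,0,0],[0,0,0],[0,0,0],[0,0,0]], hand=[2,2,2,2,2,2,2,2,2,2])

```text
time: 17.2
tcp_pos: [0.5342, -0.2719, 0.2451]
eef_rot: [0.003, -0.045, 0.999, -0.003]
wrist_force: [0.1, -0.3, -4.0]
width: 0.0264
gripper_force: 60.5
```

```bash
python3 - <<'E'
from h import *
p,R,B=tab();print(p,get_state()['gripper_force'])
f=C-.095*ey
plan(p,R,f+n*(.054+.006+.10),fr(ey,-n),12)
E
```

```text
t 17.2 tcp in table mm [  39.8 -270.9  129.8] F table [-1.9 -0.3 -3.5] w 0.026352751532954674 q6 -2.2
[ 0.53417222 -0.27188601  0.24512576] 60.489656925201416
12 rot [0.33, -2.48, 1.3] 
 [[-0.01, 1.52, -0.06], [0.03, 1.52, -0.07], [0.06, 1.52, -0.08], [0.09, 1.52, -0.09], [0.12, 1.52, -0.1], [0.15, 1.51, -0.12], [0.18, 1.51, -0.13], [0.21, 1.5, -0.15], [0.23, 1.5, -0.17], [0.26, 1.49, -0.19], [0.28, 1.48, -0.21], [0.31, 1.47, -0.23]]
```

Call:
send_rows(dp=[[0,1.5,-0.1],[0,1.5,-0.1],[0.1,1.5,-0.1],[0.1,1.5,-0.1],[0.1,1.5,-0.1],[0.1,1.5,-0.1],[0.2,1.5,-0.1],[0.2,1.5,-0.2],[0.2,1.5,-0.2],[0.3,1.5,-0.2],[0.3,1.5,-0.2],[0.3,1.5,-0.2]], rot=[[0.3,-2.5,1.3],[0.3,-2.5,1.3],[0.3,-2.5,1.3],[0.3,-2.5,1.3],[0.3,-2.5,1.3],[0.3,-2.5,1.3],[0.3,-2.5,1.3],[0.3,-2.5,1.3],[0.3,-2.5,1.3],[0.4,-2.5,1.3],[0.4,-2.4,1.3],[0.4,-2.4,1.3]], hand=[2,2,2,2,2,2,2,2,2,2,2,2])

```text
time: 18.2
tcp_pos: [0.5146, -0.0887, 0.2474]
eef_rot: [0.256, 0.092, 0.962, -0.022]
wrist_force: [-0.1, 0.6, -3.9]
width: 0.0263
gripper_force: 60.4
```

Call:
send_rows(dp=[[0,0,0],[0,0,0],[0,0,0]], rot=[[0,0,0],[0,0,0],[0,0,0]], hand=[2,2,2])

```text
time: 18.45
tcp_pos: [0.5171, -0.0899, 0.2494]
eef_rot: [0.257, 0.091, 0.962, -0.023]
wrist_force: [0.5, -1.1, -3.1]
width: 0.0264
gripper_force: 60.6
```

```bash
cat > pin.py <<'E'
from h import *
import sys
p,R,B=tab();plan(p,R,p,fr(ey,-n),1)
t=(p-C)@B*1000; ax=R.as_matrix()[:,2]@B
print('tip if centred',t+ax*62.6)
im,d,K,T=grab('wrist');Q=(cloud(d,K,T)-C)@B*1000;S=Q[d>0]
f=S[(abs(S[:,2]-54)<2.5)&(abs(S[:,0])<30)&(abs(S[:,1]+97)<40)];print('fork top',len(f),f.min(0),f.max(0))
r=(S-t);al=r@ax
for lo in range(16,66,6):
    rr=r-np.outer(al,ax);b=(al>lo)&(al<lo+6)&(np.linalg.norm(rr,axis=1)<14)
    if b.sum()>5:
        print(lo,b.sum(),'perp x',rr[b][:,0].min().round(1),rr[b][:,0].max().round(1),'y',rr[b][:,1].min().round(1),rr[b][:,1].max().round(1))
save(sys.argv[1],im[130:330,150:370],3.0)
np.savez('pin.npz',im=im,d=d,K=K,T=T)
E
python3 pin.py p1
```

```text
t 18.45 tcp in table mm [ -2.  -95.5 159.2] F table [-1.  -1.  -3.1] w 0.02644632658930394 q6 -1.73
1 rot [0.17, -0.47, -0.02] 
 [[0.0, 0.0, 0.0]]
tip if centred [ -2.5525386  -95.26846875  96.63333753]
fork top 2584 [ -23.06345071 -125.17895469   51.58510038] [ 21.20811716 -77.10282206  56.4984314 ]
28 54 perp x -7.2 -3.4 y -5.9 5.5
34 69 perp x -7.0 -1.3 y -6.7 6.2
40 65 perp x -6.7 -1.1 y -6.8 6.4
46 61 perp x -6.5 -1.0 y -6.4 6.5
52 9 perp x -6.0 -0.1 y -6.5 6.6
```

View pics/p1.png

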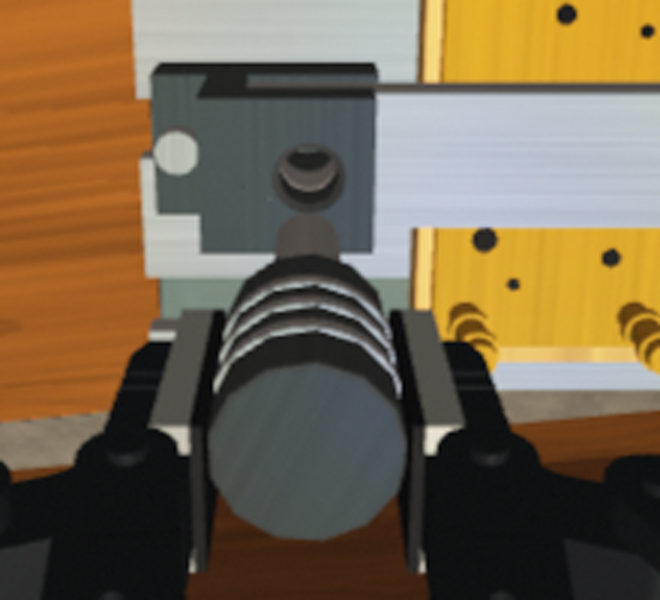

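The hole mouth is centred at crop (310,178) with the pin's tip just below it at (308,220). I'll measure hole, fork plane and pin axis all in this one camera frame.

```bash
cat > rel.py <<'E'
from h import *
import sys
cu,cv=150+float(sys.argv[1])/3,130+float(sys.argv[2])/3
p,R,B=tab();z=np.load('pin.npz');d,K,T=z['d'],z['K'],z['T'];Q=(cloud(d,K,T)-C)@B*1000;S=Q[d>0]
f=S[(abs(S[:,2]-54)<2.5)&(abs(S[:,0])<19)&(S[:,1]>-105)&(S[:,1]<-80)]
A=np.c_[f[:,:2],np.ones(len(f))];c,*_=np.linalg.lstsq(A,f[:,2],rcond=None);print('fork plane slopes deg',np.degrees(c[:2]),'z at 0,-95',c@[0,-95,1])
o=(T[:3,3]-C)@B*1000;r=(T[:3,:3]@[(cu-K[0,2])/K[0,0],(cv-K[1,2])/K[1,1],1])@B
zz=c@[0,-95,1];h=o+r*(zz-o[2])/r[2];print('hole',h)
fx=f;print('fork mid')
t=(p-C)@B*1000;ax=R.as_matrix()[:,2]@B;q=S-t;al=q@ax;rr=q-np.outer(al,ax)
b=(al>24)&(al<50)&(np.linalg.norm(rr,axis=1)<9.5)
from scipy.optimize import least_squares
D=q[b]
def g(v):
    x=D[:,0]-v[0]-v[2]*(D[:,2]+50);y=D[:,1]-v[1]-v[3]*(D[:,2]+50);return np.hypot(x,y)-7
s=least_squares(g,[0,0,0,0],loss='soft_l1',f_scale=.3);v=s.x;print('axis off @50 below TCP',v[:2],'lean deg',np.degrees(v[2:]),b.sum(),np.abs(s.fun).mean())
tip=t[:2]+v[:2]+v[2:]*-12.6;print('tip',tip,'hole-tip',h[:2]-tip)
E
python3 rel.py 310 178
```

```text
t 18.5 tcp in table mm [ -0.9 -95.8 159.4] F table [-1.2 -1.5 -2.3] w 0.026630509354649938 q6 -1.73
fork plane slopes deg [-0.53850966  0.89563352] z at 0,-95 54.758225657787754
hole [ -0.53423836 -94.06226613  54.75822566]
fork mid
axis off @50 below TCP [-0.7674315   0.20142501] lean deg [-1.33020026 -0.10007465] 232 0.1445029588540071
tip [ -1.39548449 -95.59600596] hole-tip [0.86124613 1.53373983]
```

Call:
send_rows(dp=[[0,0.18,0],[0,0,1],[0,0,1],[0,0,1],[0,0,0.4],[0,0,0],[0,0,0],[0,0,0],[0,0,0]], rot=[[0,0,0],[0,0,0],[0,0,0],[0,0,0],[0,0,0],[0,0,0],[0,0,0],[0,0,0],[0,0,0]], hand=[2,2,2,2,2,2,2,2,2])

```text
time: 19.25
tcp_pos: [0.5351, -0.0915, 0.2219]
eef_rot: [0.258, 0.092, 0.961, -0.023]
wrist_force: [-0.5, 0.2, -3.3]
width: 0.0266
gripper_force: 60.6
```

```bash
python3 pin.py p2; python3 rel.py 310 178|grep -v hole
```

```text
t 19.25 tcp in table mm [ -0.4 -93.6 126.4] F table [-2.2  0.1 -2.6] w 0.02659643787859472 q6 -1.73
1 rot [0.15, -0.24, -0.08] 
 [[0.0, 0.0, 0.0]]
tip if centred [ -0.68029887 -93.48006775  63.81610522]
fork top 2961 [ -23.1990828  -125.24091047   51.50091916] [ 21.2947917  -77.06022857  56.49966601]
28 54 perp x -7.5 -4.2 y -5.2 5.4
34 70 perp x -7.1 -2.1 y -6.7 6.2
40 65 perp x -6.9 -1.0 y -6.8 6.4
46 58 perp x -6.5 -0.3 y -6.4 6.6
52 10 perp x -6.0 -3.1 y -5.2 5.3
64 8 perp x -9.7 7.6 y -12.6 12.0
t 19.3 tcp in table mm [ -0.5 -93.6 126.5] F table [-1.6 -0.1 -3.2] w 0.026477859494723605 q6 -1.73
fork plane slopes deg [-0.55285931  0.90364644] z at 0,-95 54.847476269754345
fork mid
axis off @50 below TCP [ 0.70925486 -0.177298  ] lean deg [-1.92561043 -0.18198036] 226 0.15883690688596322
```

View pics/p2.png

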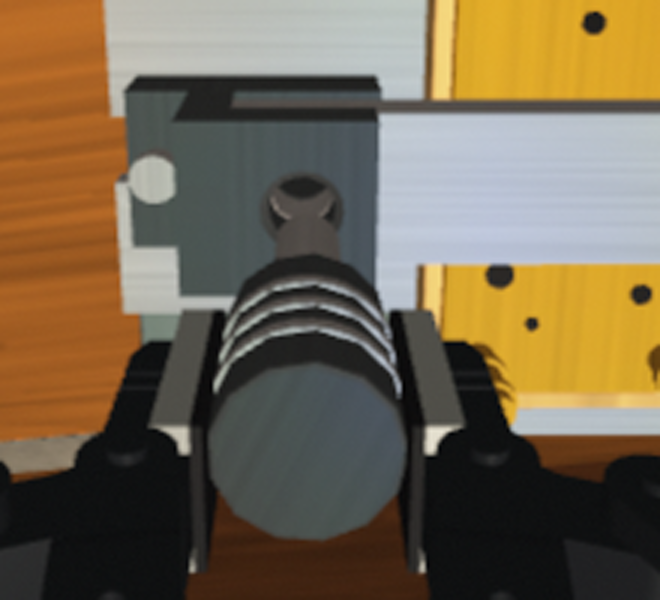

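Hole centre is at crop (302,210), with the pin's tip over it. The pin leans about 2° in the grip, so I'll compute the offset including a +2° correction.

```bash
python3 rel.py 302.5 210|grep -E 'hole|axis'
```

```text
hole [ -0.87215649 -94.24746665  54.84747627]
axis off @50 below TCP [ 0.70925486 -0.177298  ] lean deg [-1.92561043 -0.18198036] 226 0.15883690688596322
tip [  0.66314666 -93.73957447] hole-tip [-1.53530315 -0.50789218]
```

Call:
send_rows(dp=[[-0.07,-0.05,0],[0,0,0],[0,0,0.5],[0,0,0.5],[0,0,0.4],[0,0,0.3],[0,0,0.3],[0,0,0]], rot=[[0,2,0],[0,0,0],[0,0,0],[0,0,0],[0,0,0],[0,0,0],[0,0,0],[0,0,0]], hand=[2,2,2,2,2,2,2,2])

```text
time: 19.97
tcp_pos: [0.5452, -0.0939, 0.2036]
eef_rot: [0.241, 0.092, 0.966, -0.021]
wrist_force: [1.7, -1.8, -3.2]
width: 0.0266
gripper_force: 60.5
```

```bash
python3 rel.py 302 210|grep -E 't '; python3 pin.py p3|tail -8; python3 rel.py 0 0|grep axis
```

```text
t 19.9667 tcp in table mm [ -0.7 -94.1 105.4] F table [ 0.2 -1.4 -3.8] w 0.026551881521921932 q6 -1.72
fork plane slopes deg [-0.55285931  0.90364644] z at 0,-95 54.847476269754345
tip if centred [ -3.1754019  -93.93747439  42.85858788]
fork top 2998 [ -23.17513387 -125.06189008   51.5113406 ] [ 19.60310762 -76.93919792  56.49116692]
28 53 perp x -7.1 -4.2 y -5.2 4.9
34 64 perp x -6.8 -1.3 y -6.6 6.2
40 70 perp x -6.7 -0.7 y -6.8 6.4
46 701 perp x -13.8 7.4 y -13.7 13.7
52 45 perp x -11.9 6.0 y -9.8 13.1
58 7 perp x 2.6 6.0 y -8.9 6.8
axis off @50 below TCP [-0.9618876 -0.0935379] lean deg [-0.09070371 -0.65997922] 229 0.17953631839044562
```

Pin is entering with low force. I'll continue along the hole axis.

Call:
send_rows(dp=[[-0.02,0,0.5],[-0.02,0,0.5],[-0.02,0,0.5],[-0.02,0,0.5],[-0.02,0,0.4],[0,0,0]], rot=[[0,0,0],[0,0,0],[0,0,0],[0,0,0],[0,0,0],[0,0,0]], hand=[2,2,2,2,2,2])

```text
time: 20.52
tcp_pos: [0.5573, -0.0962, 0.1827]
eef_rot: [0.241, 0.092, 0.966, -0.021]
wrist_force: [1.8, -2.6, -3.7]
width: 0.0266
gripper_force: 60.4
```

```bash
python3 -c "
from h import *
p,R,B=tab();plan(p,R,p,fr(ey,-n),1)"
```

```text
t 20.5167 tcp in table mm [ -0.6 -94.   81.1] F table [ 0.1 -2.2 -4.3] w 0.026603100174395346 q6 -1.72
1 rot [0.15, -2.28, -0.07] 
 [[0.0, 0.0, 0.0]]
```

Going well. Now the last ~16 mm.

Call:
send_rows(dp=[[-0.02,0,0.4],[-0.02,0,0.4],[-0.01,0,0.3],[-0.01,0,0.2],[0,0,0.1],[0,0,0]], rot=[[0,0,0],[0,0,0],[0,0,0],[0,0,0],[0,0,0],[0,0,0]], hand=[2,2,2,2,2,2])

```text
time: 21.02
tcp_pos: [0.5639, -0.0974, 0.1711]
eef_rot: [0.241, 0.092, 0.966, -0.021]
wrist_force: [3.2, -3.5, -3.6]
width: 0.0265
gripper_force: 60.3
```

```bash
python3 -c "
from h import *
p,R,B=tab()"
```

```text
t 21.0167 tcp in table mm [ -0.6 -94.   67.7] F table [ 1.4 -2.9 -5. ] w 0.026455239627232036 q6 -1.72
```

Call:
send_rows(dp=[[-0.01,0,0.1],[0,0,0.1],[0,0,0.1],[0,0,0]], rot=[[0,0,0],[0,0,0],[0,0,0],[0,0,0]], hand=[2,2,2,2])

```text
time: 21.35
tcp_pos: [0.5654, -0.0976, 0.1688]
eef_rot: [0.242, 0.092, 0.966, -0.021]
wrist_force: [0.8, -3.3, 0.3]
width: 0.0263
gripper_force: 60.7
```

```bash
python3 -c "
from h import *
p,R,B=tab()"
```

```text
t 21.35 tcp in table mm [ -0.6 -93.9  65. ] F table [ 1.4 -3.1 -0.5] w 0.026312609045142234 q6 -1.73
```

Call:
send_rows(dp=[[0,0,0.1],[0,0,0],[0,0,0],[0,0,0],[0,0,0],[0,0,0],[0,0,-1],[0,0,-2],[0,0,-3],[0,0,-3],[0,0,-3],[0,0,0]], rot=[[0,0,0],[0,0,0],[0,0,0],[0,0,0],[0,0,0],[0,0,0],[0,0,0],[0,0,0],[0,0,0],[0,0,0],[0,0,0],[0,0,0]], hand=[2,2,4.5,4.5,4.5,4.5,4.5,4.5,4.5,4.5,4.5,4.5])

```text
time: 22.35
tcp_pos: [0.5106, -0.0873, 0.2799]
eef_rot: [0.246, 0.092, 0.965, -0.022]
wrist_force: [1.3, 0.4, 0.2]
width: 0.0452
gripper_force: 0.0
```

```bash
python3 strap.py; python3 - <<'E'
from h import *
p,R,B=tab()
for c in ('top','scene','wrist'):
    im,d,K,T=grab(c);P=cloud(d,K,T);Q=(P-C)@B*1000;S=Q[d>0]
    f=S[(np.hypot(S[:,0],S[:,1]+95)<10)&(S[:,2]>60)&(S[:,2]<130)];g=S[(abs(S[:,2]-54)<3)&(abs(S[:,0])<19)&(S[:,1]>-105)&(S[:,1]<-80)]
    print(c,'pin top z',np.percentile(f[:,2],[50,90,99]) if len(f) else 0,'fork',np.median(g[:,2]) if len(g) else 0, len(f))
    W=P[(d>0)]
    for nm,x,y in (('sp pin',.541,-.3345),('sp bolt',.473,-.3405)):
        k=W[(np.hypot(W[:,0]-x,W[:,1]-y)<.02)&(W[:,2]>.05)&(W[:,2]<.2)]
        if len(k)>5:print(nm,k[:,2].max().round(3),k.mean(0).round(3))
E
```

```text
t 22.35 tcp in table mm [  7.4 -94.1 189.1] F table [ 1.1  0.6 -0.5] w 0.04519605827047662 q6 -1.71
1 rot [-1.28, -1.48, 89.95] 
 [[0.0, 0.0, 0.0]]
top strap end y [67.8 69.4 70. ] 152
top bar [-27.8  42.9  80.6] [24.6 56.8 87.9]
scene strap end y [70.5 72.2 73.7] 96
scene bar [-29.4  45.3  80. ] [24.7 60.5 87.9]
wrist strap end y [47.7 53.3 55.7] 846
wrist bar [-29.   41.8  80. ] [23.1 56.3 88. ]
t 22.55 tcp in table mm [  2.9 -94.1 183.7] F table [-0.   0.8  0.6] w 0.04538030631816084 q6 -1.71
top pin top z [95.79421392 97.67822689 98.85188002] fork 53.95453243630333 61
sp pin 0.086 [ 0.542 -0.338  0.076]
sp bolt 0.106 [ 0.475 -0.342  0.087]
scene pin top z [95.70972313 98.16114507 99.09283552] fork 54.56536771959274 38
sp pin 0.086 [ 0.545 -0.334  0.073]
sp bolt 0.106 [ 0.476 -0.34   0.084]
wrist pin top z [97.13283771 97.87524326 98.55842258] fork 55.12376589639362 530
sp pin 0.085 [ 0.539 -0.336  0.072]
sp bolt 0.066 [ 0.48  -0.335  0.063]
```

The pin head's top is 41–42 mm above the fork and the head is 42 mm tall, so it is seated. The bolt is still crosswise and the strap still home, so I'm handing in.

```bash
python3 -c "
from bench import *
print(finish_job())"
```

```text
the job is handed in; nothing more can be done
None
```

The clock plate is clamped: the longer T-bolt pushed the strap home and is locked crosswise, the longer pin is seated in the fork and both are released. The spare pin and spare T-bolt are still in the rack, and I never went near the movement or the oil bottle; the job was handed in at about 23 s of the 72 s allowed.

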